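# Emboss a nameplate on the sprung marking fixture

## Task

Pick up the round-footed hand die from the rubber mat and press it, upright, onto the blank nameplate on the sprung tilt plate, its foot wholly inside the engraved ring, until the plate lies level on its stops; keep it pressed there for about a second. Then lift the die straight up clear of the nameplate without letting it slide across it, let the plate spring back up, and set the die down gently, standing upright on the rubber mat, and let go. Do not disturb the square-footed die or the optical mounts standing nearby.

Things in the scene. Friction and masses are not known exactly. Their poses are not given: they have to be found in the camera images.
- die_centre (a point): Round-footed steel hand die (0.25 kg), loose, upright at either end of the mat: round foot 36 mm wide, 12 mm high; neck 18 mm; round handle 28 mm in diameter with dark grooves, 30 to 92 mm above the sole; 96 mm high. This point is on its axis half-way up, 48 mm above the sole; z points up. Grip the handle 55 to 65 mm above the sole. A square-footed die stands at the mat's other end.
- die_face (a point): Centre of the flat round sole (36 mm diameter) of the round-footed die, 48 mm below die_centre.
- fixture: Marking fixture, fixed, left or right of the middle, turned a little: aluminium base 210 x 150 x 14 mm with a black hinged tilt plate 160 x 126 x 10 mm. Origin: centre of the base's underside, at table height. The hinge axis runs along the fixture's y, 80 mm from the origin towards its +x, 31 mm above the table. The plate's -x end is raised by torsion springs.
- tilt_plate (a joint): Tilt of the plate in rad: 0 = level, resting on two hard stops; about 0.2 (11 degrees, its upper end stop) = sprung up, as it stands at the start. At the nameplate's centre a downward push of about 4 N starts it moving and about 9 N brings it level; let go, it springs back up.
- mark_spot (a point): Centre of the dark ring (56 mm outside, 52 inside) on the blank aluminium nameplate (84 x 84 x 3 mm, screwed on the tilt plate), where the die presses; z out of its face. It moves with the plate: level, 39 mm above the table and 100 mm from the hinge axis (20 mm from the fixture's origin towards its -x); plate up, about 59 mm above the table and 3.6 mm nearer the hinge.
- mat: Black rubber mat lying fixed on the table, 110 (its x) x 240 (its y) x 4 mm thick, origin at the centre of its underside. The two dies stand on it about 60 mm either side of its middle, along its y axis.
- square_die: Bystander: a die like the other, but with a larger, square foot 50 x 50 x 12 mm, 96 mm high, loose on the mat. Origin at the centre of its sole.
- post_holder: Bystander: black post holder, a tube 27 mm in diameter and 62 mm high on a flat foot 85 x 32 mm, loose, between the robot and the work. Origin on the tube's axis at the table.
- mirror_mount: Bystander: mirror in a black square mount (56 mm) on a steel post, 126 mm high, foot 70 x 60 mm, loose, beyond the work. Origin at the centre of its foot on the table.
Mind the look-alikes: they are no part of the job. What is shaped like the part that bears die_centre but yellow is not meant.

How it is judged:
On the way, in this order (a step that is already met when the one before it is completed fails the run):
1. for 0.5 s the round die presses on the nameplate (over 5 N), within 11 mm of the ring's centre and square within 0.1 rad, and the plate lies level within 0.03 rad (value of joint tilt_plate below 0.03 rad and contact force between round_die and tilt_plate above 5 N and horizontal distance between die_face and mark_spot below 0.011 m and angle between the z axis of die_face and the z axis of mark_spot, either way round below 0.1 rad), for 0.5 s.
2. the die is lifted straight up: its sole 20 mm clear of the nameplate while within 15 mm of the ring's centre seen from above, the plate up again (over 0.15 rad) (z of die_face in the frame of mark_spot above 0.02 m and horizontal distance between die_face and mark_spot below 0.015 m and value of joint tilt_plate above 0.15 rad), for 0.04 s.
At the end, for the whole second after the job is handed in: The round die stands upright (within 0.1 rad), still and released, on the rubber mat (its axis within 50 mm of the mat's middle along x and 115 mm along y), and the tilt plate has sprung back up (over 0.15 rad) (x of die_centre in the frame of mat between -0.05 and 0.05 m and y of die_centre in the frame of mat between -0.115 and 0.115 m and z of die_centre in the frame of mat between 0.046 and 0.058 m and angle between die_centre's own z axis and vertical below 0.1 rad and linear speed of round_die below 0.02 m/s and value of joint tilt_plate above 0.15 rad); the robot touches nothing.
It fails at once if the die bears on the nameplate (over 1 N) with its centre more than 15 mm from the ring's centre: pressed outside the ring or slid across (contact force between round_die and tilt_plate above 1 N and horizontal distance between die_face and mark_spot above 0.015 m).
It fails at once if the die is dropped or thrown (moves faster than 0.5 m/s while the fingers do not hold it) (linear speed of round_die above 0.5 m/s and contact force between the fingers and round_die below 0.1 N).
It fails at once if the square-footed die is shifted more than 30 mm or tipped (distance of square_die from where it was at the start of the episode above 0.03 m or angle between square_die's own z axis and vertical above 0.3 rad).
It fails at once if the post holder is shifted more than 30 mm or tipped (distance of post_holder from where it was at the start of the episode above 0.03 m or angle between post_holder's own z axis and vertical above 0.3 rad).
It fails at once if the mirror mount is shifted more than 30 mm or tipped (distance of mirror_mount from where it was at the start of the episode above 0.03 m or angle between mirror_mount's own z axis and vertical above 0.3 rad).
It also fails if it takes over 54 s, if anything falls off the work surface, if the arm or the gripper's body presses on something with over 40 N, if the wrist force passes 120 N, or if a joint passes its speed limit or range.

## Robot

A 6-joint arm with a two-finger parallel gripper is mounted at the origin on the work surface. World frame = base frame: x ahead of the robot, y to its left, z up, the work surface at z = 0. Lengths are in m, angles in rad, forces in N, time in s.
With the tool pointing down it reaches from about 0.35 to 0.85 m from the base axis. Payload 8.1 kg.
Tool frame: the origin (TCP) lies on the centre line of the jaws, within the pads' length; the fingertips stand r.tips_ahead ahead of it and the grasp point (between the pads) lies 6 mm ahead of it (r.tips_ahead is the distance from the TCP to the fingertips, in m); z points along the fingers, y is the direction in which the jaws open and shut (so a half turn about z gives the same grasp; the last joint's range is limited). The gripper opens to 85 mm and grips with 20 to 120 N. Pads are 22 mm wide; open, the fingers measure 114 mm over their backs; the gripper's body (76 mm by 85 mm) begins 54 mm behind the grasp point. The pads swing forward as they close: fully open they stand 13 mm farther back than shut.
Start: joints at [-1.328, 0.13, 1.488, -0, 1.523, -0.085], TCP at [0.193, -0.568, 0.256] pointing down, gripper open.
Joint ranges: [-2.96, 2.96], [-0.89, 2.26], [0.02, 2.5], [-1.34, 4.48], [0, 2.73], [-2.66, 2.66]. Speed limits (rad/s): [2.39, 2.39, 2.79, 3.14, 3.14, 3.14].

## Interface

Orientations are given as a unit quaternion [x, y, z, w].
In Python, from bench import r gives the robot as it stands.
- The arm moves only by the tool step_arm, never from a script. Its argument "steps" is a list of rows, each a list of 2 entries, a list of its own where there are three numbers: the shift along the tool's x, y, z in mm, then the turn about the tool's z in degrees. In form: [[[tx, ty, tz], roll], ...]. A call has 1 to 12 rows; each row shifts and turns the pose as measured when the row begins, along the tool's axes as they then stand; what a row does not reach is not made up. A row lasts 1/12 s, in which the tool goes at most 41.7 mm and 7.16 degrees, less where a joint would pass 70% of its speed; a pose out of reach is approached as far as the arm can. A call is refused whole if a number of a shift passes 41.7 or a number of a turn 7.16, either way. A call with a gripper value outside its range is refused whole. "fingers" is the closure, from -1 (fully open) to 1 (shut), set as the call begins (left out, the last holds). The fingers move at their own pace and stop on an object; "grip_force" is the grip in N (left out, the last holds). Time passes only in rows, so rows that do not move let the fingers close. It gives the time, the measured TCP pose, the force and the opening at its end, in the units of the state.
- r.get_state(): the state, without advancing time (a new reading comes with each control period).
- r.camera(name): name is "scene" or "top"; returns a dict with "pixels" (480x640x3 uint8, red, green, blue), "z_map" (480x640 float32, m along the optical axis (not along the pixel's ray), 0 where there is no reading), "fx", "fy", "cx", "cy" (pixels), "k1" (the pictures are not rectified: a ray, as slopes to the right and down, at radius r is drawn at 1 + k1 r^2 times it, then the intrinsics apply), "cam_to_world" (4x4, takes a point from camera to world coordinates). Camera axes: x right, y up, looking along -z (the intrinsics and any distortion apply to the point x, -y, -z); pixel columns grow to the right and rows downward; lengths in m; the calibration is good to about 2 mm. A picture is of the moment at which its call begins.
- r.sign_off(): hands the job in, once; it reports no verdict.
The state is a dict: "t": time; "joint_positions": joint angles; "dq": joint speeds; "joint_torque": joint torques, N m; "tcp_pos": TCP position; "tcp_rot": TCP orientation; "wrist_force": force on the tool from outside, world axes, zero at the start; "torque": the same for the moment, N m; "grip_width": finger opening in m.
Only numpy, scipy, OpenCV 4.12 (cv2) and the standard library are available. Lean on these libraries where they do the work, as an engineer would, in place of code of your own. Each camera call takes 0.05 s, during which the arm holds its last target.

## Working session

There is one attempt and no reset: what is moved stays moved. The work goes in short steps, Python scripts to look and compute and a tool call to move; the robot and the scene stay as the last step left them, time stands still between calls to the robot, and variables do not carry over. Pictures are saved under pics/ and viewed, and the job is handed in when it is done.

Besides the shell and the picture viewer there is one more tool, called after "Call:" as a command line: name --argument value ..., lists and objects as JSON in quotes. step_arm: Moves the arm, as the interface text tells. Its arguments: {"type":"object","properties":{"steps":{"type":"array"},"fingers":{"type":"number"},"grip_force":{"type":"number"}},"required":["steps"]}

```bash
mkdir -p pics; ls; python3 - <<'E'
from bench import r
import cv2,numpy as np
print(r.get_state(), r.tips_ahead)
for n in("scene","top"):
    c=r.camera(n); cv2.imwrite(f"pics/{n}0.png",c["pixels"][:,:,::-1])
    np.savez(f"{n}0.npz",**c)
    print(n,c["fx"],c["fy"],c["cx"],c["cy"],c["k1"],c["cam_to_world"].round(4).tolist())
E
```

```text
pics
{'t': 0.0, 'joint_positions': array([-1.32840991e+00,  1.31160969e-01,  1.48929881e+00, -1.43757167e-05,
        1.52298456e+00, -8.54253172e-02]), 'dq': array([ 2.97958492e-04,  7.92468621e-05, -9.31571634e-04, -5.66049582e-04,
        2.63867739e-04, -8.57967423e-05]), 'joint_torque': array([ 2.22106049e-03, -5.69389665e+01, -5.00559390e+01,  2.57920246e-04,
        1.44811827e-02, -3.36659093e-05]), 'tcp_pos': array([ 0.1930633 , -0.56755503,  0.25523377]), 'tcp_rot': array([ 9.86596999e-01,  1.63173237e-01, -7.97435986e-05, -9.22433818e-04]), 'wrist_force': array([ 0.38704966, -0.41589446,  0.61954844]), 'torque': array([-0.02459846, -0.03351661,  0.01366394]), 'grip_width': 0.08536626175212544} 0.025
scene 456.3678917117874 456.3678917117874 323.3922968871072 246.3741185925253 -0.1184022341599445 [[0.2046, -0.5649, 0.7994, 1.2543], [0.9788, 0.1246, -0.1625, -0.1346], [-0.0077, 0.8157, 0.5784, 0.5578], [0.0, 0.0, 0.0, 1.0]]
top 590.8191398701259 590.8191398701259 328.3997430765852 236.68928571223864 -0.01705651481773104 [[-0.0294, 0.9953, -0.0922, 0.4887], [-0.9993, -0.0314, -0.0207, 0.0063], [-0.0235, 0.0915, 0.9955, 0.9674], [0.0, 0.0, 0.0, 1.0]]
```

View pics/scene0.png

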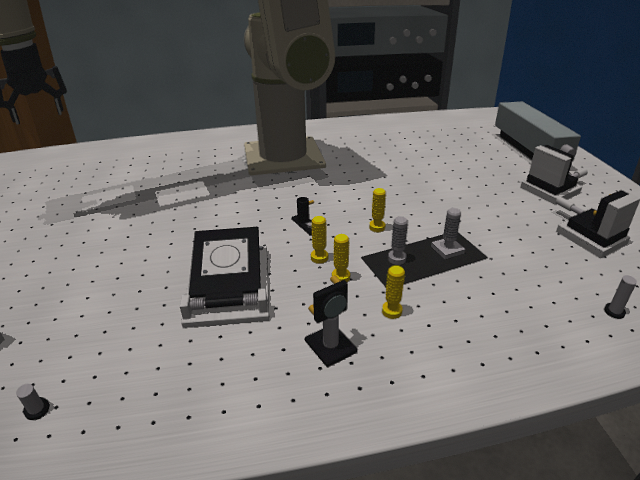

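View pics/top0.png

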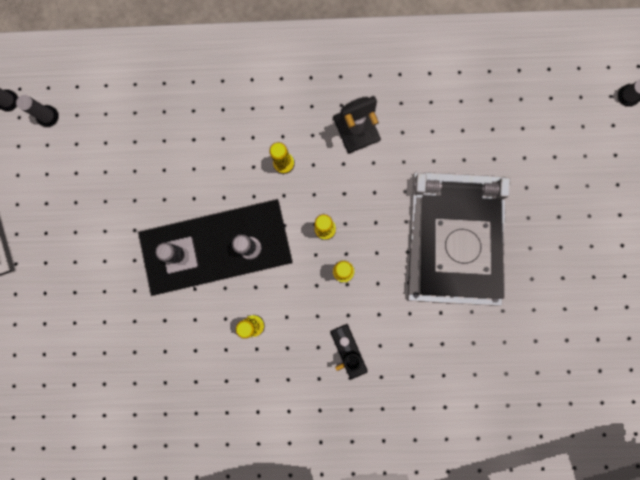

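The scene view has grey handles at (399,240), round foot, and (452,232), square foot. Yellow look-alikes are at (319,240), (341,260), (378,210) and (394,292). In the top view the round die is at (243,245), the square one at (172,253), the yellow ones at (282,157), (325,227), (344,271) and (250,327), and the ring at (463,246). By the description, the grey round-footed die is the one to take. I'll check it in a close crop and measure.

```bash
cat > h.py <<'E'
import numpy as np,cv2
def load(n): return dict(np.load(n+".npz"))
def rays(c,uv):
    uv=np.asarray(uv,float).reshape(-1,2)
    K=np.array([[c["fx"],0,c["cx"]],[0,c["fy"],c["cy"]],[0,0,1]],float)
    p=cv2.undistortPoints(uv.reshape(-1,1,2),K,np.array([float(c["k1"]),0,0,0])).reshape(-1,2)
    d=np.c_[p[:,0],-p[:,1],-np.ones(len(p))]
    return c["cam_to_world"][:3,3], d@c["cam_to_world"][:3,:3].T
def plane(c,uv,z):
    o,d=rays(c,uv); return o+d*((z-o[2])/d[:,2])[:,None]
def dep(c):
    h,w=c["z_map"].shape; u,v=np.meshgrid(np.arange(w),np.arange(h))
    o,d=rays(c,np.c_[u.ravel(),v.ravel()])
    P=o+d*c["z_map"].reshape(-1,1); return P.reshape(h,w,3)
E
python3 - <<'E'
from h import *
t=load("top0"); s=load("scene0")
a=cv2.resize(t["pixels"][200:300,130:300],(800,470),interpolation=2); b=cv2.resize(s["pixels"][190:290,350:500],None,fx=4,fy=4)
cv2.imwrite("pics/c1.png",a[:,:,::-1]); cv2.imwrite("pics/c2.png",b[:,:,::-1])
for c,name in((t,"top"),(s,"scene")):
    P=dep(c); np.save(name+"P.npy",P)
P=np.load("topP.npy")
for uv in((243,244),(168,252),(463,246),(250,260),(325,220),(345,268),(276,148),(246,328),(360,100),(350,360),(345,340),(350,130)):
    print(uv,P[uv[1],uv[0]].round(4))
# tops: mask z .09-.102
m=((P[...,2]>0.085)&(P[...,2]<0.15)).astype(np.uint8)
n,l,st,ce=cv2.connectedComponentsWithStats(m)
for i in range(1,n):
    if st[i,4]>40: q=P[l==i]; print(st[i],ce[i].round(1),np.median(q,0).round(4),q.min(0).round(3),q.max(0).round(3))
E
```

```text
(243, 244) [0.5622 0.151  0.0991]
(168, 252) [0.5537 0.2625 0.1009]
(463, 246) [ 0.5519 -0.1808  0.06  ]
(250, 260) [0.5435 0.1555 0.0058]
(325, 220) [0.5942 0.0287 0.0977]
(345, 268) [0.5223 0.0013 0.0966]
(276, 148) [0.706  0.0994 0.0959]
(246, 328) [0.4386 0.1497 0.093 ]
(360, 100) [ 0.7675 -0.0285  0.1204]
(350, 360) [ 0.3784 -0.0025  0.0085]
(345, 340) [0.4108 0.0045 0.015 ]
(350, 130) [ 0.7527 -0.0147  0.0127]
[340  95  37  33 703] [357.1 109. ] [ 0.7557 -0.0224  0.1223] [ 0.727 -0.053  0.085] [0.776 0.002 0.131]
[269 142  19  19 274] [278.  150.7] [0.7019 0.0964 0.0953] [0.69  0.083 0.085] [0.716 0.111 0.1  ]
[314 214  19  19 274] [323.3 222.5] [0.5911 0.0316 0.0956] [0.578 0.018 0.086] [0.604 0.045 0.102]
[232 235  20  19 299] [241.6 243.7] [0.5626 0.153  0.0991] [0.55  0.141 0.085] [0.576 0.169 0.103]
[155 243  21  19 305] [165.4 251.5] [0.5549 0.2667 0.099 ] [0.541 0.255 0.085] [0.568 0.283 0.105]
[334 260  19  19 275] [343.4 269.1] [0.5208 0.004  0.0954] [ 0.508 -0.009  0.085] [0.534 0.018 0.099]
[235 319  20  20 291] [244.7 328.8] [0.4376 0.151  0.0954] [0.424 0.138 0.085] [0.451 0.166 0.099]
```

```bash
python3 - <<'E'
from h import *
a=cv2.imread("pics/c1.png");b=cv2.imread("pics/c2.png")
b=cv2.resize(b,(600,400)); cv2.imwrite("pics/c3.png",b)
t=load("top0");s=load("scene0")
x=cv2.resize(t["pixels"][160:320,395:525],None,fx=3,fy=3)
y=cv2.resize(s["pixels"][215:330,170:280],(390,408))
y=cv2.copyMakeBorder(y,0,480-408,0,0,0)
cv2.imwrite("pics/c4.png",np.hstack([x,y])[:,:,::-1])
E
```

```text
(no output)
```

View pics/c3.png

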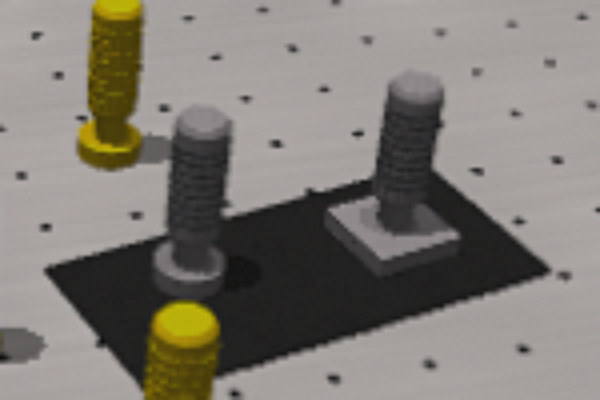

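View pics/c1.png

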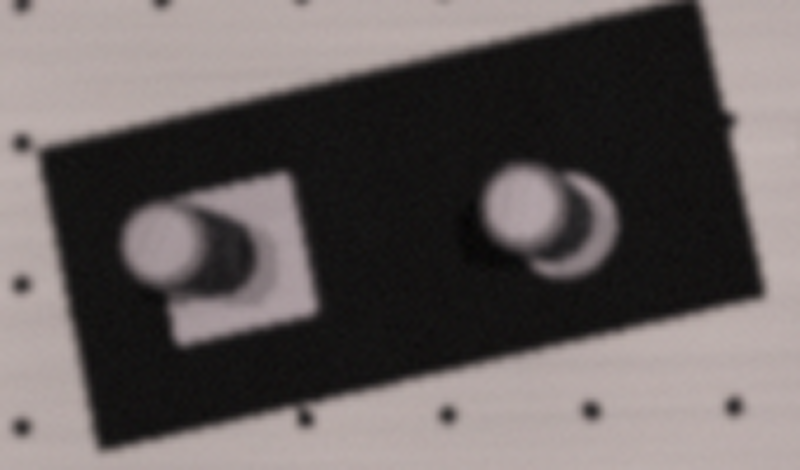

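View pics/c4.png

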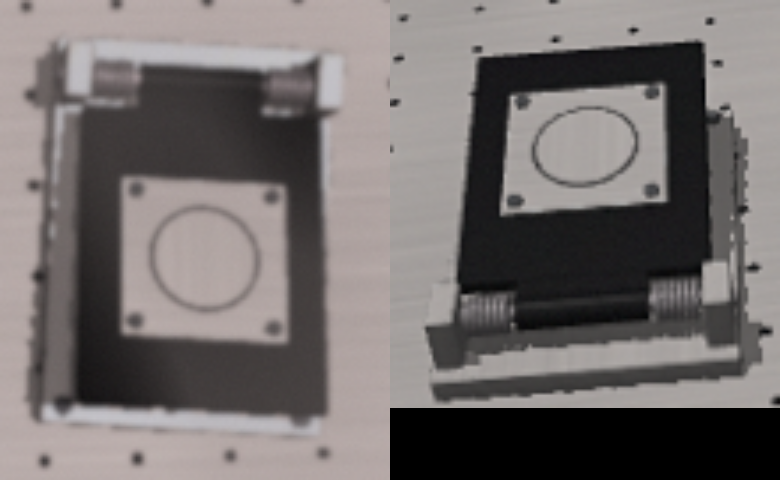

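The crops confirm the choice: grey with a round foot at top (243,245). The plate's hinge is on its far (+x) side. Next I measure the ring by triangulation, the fixture yaw, the die axis and the mat.

```bash
cat >> h.py <<'E'
def blob(c,seed,lo):
    g=cv2.cvtColor(c["pixels"],cv2.COLOR_RGB2GRAY); m=(g>lo).astype(np.uint8)
    n,l,st,ce=cv2.connectedComponentsWithStats(m); i=l[seed[1],seed[0]]
    k=(l==i).astype(np.uint8); ct=max(cv2.findContours(k,0,2)[0],key=cv2.contourArea)
    return k,ct
def tri(ca,ua,cb,ub):
    oa,da=rays(ca,ua);ob,db=rays(cb,ub); out=[]
    for a,b in zip(da,db):
        s=np.linalg.lstsq(np.c_[a,-b],ob-oa,rcond=None)[0]; p,q=oa+a*s[0],ob+b*s[1]; out.append(np.r_[(p+q)/2,np.linalg.norm(p-q)])
    return np.array(out)
E
python3 - <<'E'
from h import *
t=load("top0"); s=load("scene0")
R=[]
for c,seed,box in((t,(463,246),40),(s,(225,257),40)):
    g=cv2.cvtColor(c["pixels"],cv2.COLOR_RGB2GRAY)
    print("seedgray",g[seed[1],seed[0]])
    k,ct=blob(c,seed,110) ; print("inner area",k.sum(),cv2.fitEllipse(ct))
    el=cv2.fitEllipse(ct); R.append(el[0])
    # nameplate: threshold, fill
    m=(g>100).astype(np.uint8); 
    n,l,st,ce=cv2.connectedComponentsWithStats(m)
    ys,xs=np.mgrid[0:480,0:640]; 
    best=[i for i in range(1,n) if st[i,4]>300 and st[i,0]<seed[0]<st[i,0]+st[i,2] and st[i,1]<seed[1]<st[i,1]+st[i,3]]
    for i in best:
        print(st[i])
        if st[i,4]<8000 and i!=l[seed[1],seed[0]]:
            ct=max(cv2.findContours((l==i).astype(np.uint8),0,2)[0],key=cv2.contourArea)
            q=cv2.approxPolyDP(cv2.convexHull(ct),6,True).reshape(-1,2); print(q.tolist())
            P=plane(c,q,0.059); print(P.round(4).tolist())
print(R, tri(t,[R[0]],s,[R[1]]).round(4))
for c,x in zip((t,s),R): print(plane(c,x,0.059))
# die
for nm,c,roi,seed in(("top",t,(225,230,265,262),None),):
    g=cv2.cvtColor(c["pixels"],cv2.COLOR_RGB2GRAY)
    x0,y0,x1,y1=roi; print(g[y0:y1:2,x0:x1:2])
E
```

```text
seedgray 167
inner area 2860 ((463.2702941894531, 246.36602783203125), (62.382293701171875, 68.24851989746094), 144.14208984375)
[     0      0    640    480 272624]
[ 435  219   56   56 2946]
seedgray 164
inner area 1365 ((224.1556396484375, 256.6068420410156), (38.14448928833008, 56.2151985168457), 78.93771362304688)
[     0    107    640    373 170873]
[ 201  238   47   38 1403]
[(463.2702941894531, 246.36602783203125), (224.1556396484375, 256.6068420410156)] [[ 0.5517 -0.1813  0.055   0.0017]]
[[ 0.55135883 -0.18139528  0.059     ]]
[[ 0.55752705 -0.18010701  0.059     ]]
[[ 17  18  18  19  17  18  18  17  18  19  20  18  18  19  20  21  23  22
   19  20]
 [ 18  19  21  19  20  18  18  21  18  19  21  16  18  20  21  20  21  19
   21  16]
 [ 20  19  19  17  20  20  35  50  53  47  35  22  20  20  19  20  20  17
   20  18]
 [ 20  20  19  19  23  48  92 120 130 115  93  60  47  62  49  25  21  20
   21  19]
 [ 19  18  18  21  45 105 142 154 161 160 140  99  77 110 133  98  43  21
   19  21]
 [ 19  19  18  24  81 142 154 161 161 166 161 128  84  63 111 149 118  41
   18  21]
 [ 21  18  18  32 104 154 154 162 164 167 164 148  95  47  53 111 138  98
   27  18]
 [ 18  16  12  31 103 153 155 162 164 167 165 150  96  48  43  82 131 128
   45  20]
 [ 20  12   9  23  91 148 157 165 165 166 163 134  89  40  39  68 121 125
   57  21]
 [ 19  13   9  16  59 121 153 161 165 162 145 109  68  38  39  73 124 125
   66  21]
 [ 19  14  11  11  27  75 115 137 141 130 107  74  42  37  44  95 129 115
   45  19]
 [ 18  16   7  12  11  24  55  78  91  83  62  40  33  39  78 126 129  92
   28  20]
 [ 18  18   9  10  10  11  14  21  42  59  47  40  56  88 119 131 109  46
   21  19]
 [ 18  17  14  14  14  13  14  16  24  80 112 110 113 127 125 108  57  23
   20  18]
 [ 19  20  19  19  20  18  22  15  20  35  71  94  93  89  67  40  23  18
   20  21]
 [ 19  18  18  18  18  19  18  19  19  19  22  28  27  25  21  21  20  15
   18  18]]
```

```bash
python3 - <<'E'
from h import *
t=load("top0"); s=load("scene0")
R=[]
for c,seed in((t,(463,246)),(s,(225,257))):
    k,ct=blob(c,seed,110)
    hull=np.zeros((480,640),np.uint8); cv2.fillConvexPoly(hull,cv2.convexHull(ct),1)
    g=cv2.cvtColor(c["pixels"],cv2.COLOR_RGB2GRAY)
    bg=cv2.medianBlur(g,13).astype(int)
    r=((bg-g>12)&(cv2.erode(hull,np.ones((5,5)))>0)).astype(np.uint8)
    n,l,st,ce=cv2.connectedComponentsWithStats(r,connectivity=8)
    i=1+st[1:,2].argmax(); ys,xs=np.where(l==i); print(st[i])
    el=cv2.fitEllipse(np.c_[xs,ys].astype(np.float32)); print(el); R.append(el[0])
    q=cv2.boxPoints(cv2.minAreaRect(ct)); q=cv2.approxPolyDP(cv2.convexHull(ct),5,True).reshape(-1,2)
    print(q.tolist())
    E=plane(c,q,0.059)
    print(plane(c,el[0],0.059).round(4), E.round(4).tolist())
T=tri(t,[R[0]],s,[R[1]]); print("ring",T.round(4))
# yaw from depth: tilt plate pts
P=np.load("topP.npy")
k,ct=blob(t,(463,246),110); q=P[k>0]; q=q[(q[:,2]>.04)&(q[:,2]<.08)]; ctr=q.mean(0); n=np.linalg.svd((q-ctr)[::5],full_matrices=False)[2][2]; n*=np.sign(n[2]); print("normal",n.round(3),ctr.round(4))
# mat: dark blob
g=cv2.cvtColor(t["pixels"],cv2.COLOR_RGB2GRAY)
m=(g<60).astype(np.uint8); n,l,st,ce=cv2.connectedComponentsWithStats(m); i=l[270,200]; ct=max(cv2.findContours((l==i).astype(np.uint8),0,2)[0],key=cv2.contourArea)
q=cv2.boxPoints(cv2.minAreaRect(ct)); W=plane(t,q,0.004); print("mat",W.round(4).tolist(),W.mean(0).round(4),[np.linalg.norm(W[j]-W[j-1]).round(4) for j in range(4)])
# die in top: bright outlines
b=(g>75).astype(np.uint8); n,l,st,ce=cv2.connectedComponentsWithStats(b[225:270,222:270]); i=1+st[1:,4].argmax(); print(st[i]); 
ct=max(cv2.findContours((l==i).astype(np.uint8),0,2)[0],key=cv2.contourArea).reshape(-1,2)+[222,225]
print(ct.tolist())
E
```

```text
[444 228  38  37 339]
((462.6576232910156, 245.81019592285156), (33.55323791503906, 36.19197463989258), 117.02155303955078)
[[436, 219], [489, 222], [489, 274], [436, 270]]
[[ 0.5522 -0.1805  0.059 ]] [[0.595, -0.1416, 0.059], [0.5877, -0.2228, 0.059], [0.5078, -0.2184, 0.059], [0.5164, -0.138, 0.059]]
[209 245  32  23 152]
((224.63465881347656, 255.79852294921875), (21.477262496948242, 29.54311752319336), 78.52689361572266)
[[246, 239], [247, 271], [201, 275], [204, 242]]
[[ 0.5552 -0.1792  0.059 ]] [[0.5083, -0.1363, 0.059], [0.6095, -0.1415, 0.059], [0.6038, -0.2222, 0.059], [0.5008, -0.2174, 0.059]]
ring [[ 0.5524 -0.1801  0.0572  0.0015]]
normal [ 0.199 -0.018  0.98 ] [ 0.5516 -0.1807  0.0592]
mat [[0.5953, 0.3436, 0.004], [0.6429, 0.1078, 0.004], [0.5385, 0.0859, 0.004], [0.4911, 0.3192, 0.004]] [0.567  0.2142 0.004 ] [np.float64(0.107), np.float64(0.2406), np.float64(0.1067), np.float64(0.2381)]
[ 11  10  28  24 400]
[[238, 235], [236, 237], [235, 237], [235, 238], [233, 240], [233, 247], [237, 251], [238, 251], [239, 252], [243, 252], [244, 251], [245, 251], [249, 247], [249, 239], [250, 238], [255, 243], [255, 244], [256, 245], [256, 248], [255, 249], [255, 250], [253, 252], [253, 253], [252, 254], [251, 254], [250, 255], [249, 255], [248, 256], [246, 256], [245, 255], [244, 255], [243, 256], [244, 257], [245, 257], [246, 258], [252, 258], [253, 257], [254, 257], [255, 256], [256, 256], [258, 254], [258, 253], [259, 252], [259, 251], [260, 250], [260, 243], [258, 241], [258, 240], [257, 239], [256, 239], [254, 237], [250, 237], [249, 238], [248, 238], [246, 236], [244, 236], [243, 235]]
```

```bash
python3 - <<'E'
from h import *
t=load("top0"); s=load("scene0")
pt=np.array([[250,237],[254,237],[256,239],[258,241],[260,243],[260,250],[259,252],[258,254],[256,256],[252,258],[246,258]],float)
P=plane(t,pt,0.016)[:,:2]
A=np.c_[2*P,np.ones(len(P))]; x=np.linalg.lstsq(A,(P**2).sum(1),rcond=None)[0]
print("foot",x[:2].round(4),"r",np.sqrt(x[2]+x[0]**2+x[1]**2).round(4))
pt=np.array([[238,235],[236,237],[235,238],[233,240],[233,247],[237,251],[239,252],[243,252],[245,251],[249,247],[249,239],[243,235]],float)
P=plane(t,pt,0.098)[:,:2]
A=np.c_[2*P,np.ones(len(P))]; x=np.linalg.lstsq(A,(P**2).sum(1),rcond=None)[0]
print("top",x[:2].round(4),"r",np.sqrt(x[2]+x[0]**2+x[1]**2).round(4))
# scene points of die
Q=np.load("sceneP.npy"); g=s["pixels"]
q=Q[205:275,380:420].reshape(-1,3); q=q[(q[:,2]>.035)&(q[:,2]<.09)&(abs(q[:,0]-.56)<.04)&(abs(q[:,1]-.153)<.03)]
A=np.c_[2*q[:,:2],np.ones(len(q))]; x=np.linalg.lstsq(A,(q[:,:2]**2).sum(1),rcond=None)[0]
print("scene",len(q),x[:2].round(4),np.sqrt(x[2]+x[0]**2+x[1]**2).round(4), q.min(0),q.max(0))
E
```

```text
foot [0.5633 0.1544] r 0.0176
top [0.5633 0.1539] r 0.0129
scene 343 [0.5655 0.1562] 0.0129 [0.5597559  0.14142586 0.03504358] [0.58084348 0.17058895 0.08990705]
```

Die axis is (0.564, 0.155), from the foot, the cap and the scene depth, which agree to about 2 mm. The ring is at (0.552, -0.180) with the plate up, and its tilt of 0.2 matches the description. Fixture yaw is about -5°. I'll put the jaws along fixture x and turn the tool first.

Call:
step_arm --steps '[[[0, 0, 0], -7.16], [[0, 0, 0], -7.16], [[0, 0, 0], -7.16], [[0, 0, 0], -7.16], [[0, 0, 0], -7.16], [[0, 0, 0], -7.16], [[0, 0, 0], -7.16], [[0, 0, 0], -7.16], [[0, 0, 0], -7.16], [[0, 0, 0], -2]]' --fingers -1 --grip_force 100

```text
t: 0.93
tcp_pos: [0.1923, -0.5644, 0.2487]
tcp_rot: [0.732, 0.681, 0.003, -0.006]
wrist_force: [-0.5, -0.2, 0.3]
grip_width: 0.0854
```

```bash
cat > go.py <<'E'
import sys,numpy as np
from bench import r
from scipy.spatial.transform import Rotation as Ro
s=r.get_state(); M=Ro.from_quat(s["tcp_rot"]).as_matrix()
print("t",round(s["t"],2),"tcp",s["tcp_pos"].round(4),"yaw",np.degrees(np.arctan2(M[1,0],M[0,0])).round(2),"z",M[:,2].round(4),"F",s["wrist_force"].round(1),"w",round(s["grip_width"],4),"q6",s["joint_positions"][5].round(2))
if len(sys.argv)>3:
    d=np.array(list(map(float,sys.argv[1:4])))-s["tcp_pos"]; print("tool shift mm",(M.T@d*1000).round(1), np.linalg.norm(d)*1000/41.7)
E
python3 go.py .564 .155 .2
```

```text
t 0.93 tcp [ 0.1923 -0.5644  0.2487] yaw 85.88 z [-0.0031  0.0125 -0.9999] F [-0.5 -0.2  0.3] w 0.0854 q6 -1.26
tool shift mm [743.6 319.2  56.6] 19.454198236006192
```

Call:
step_arm --steps '[[[38, 16, 1], 0], [[38, 16, 1], 0], [[38, 16, 1], 0], [[38, 16, 1], 0], [[38, 16, 1], 0], [[38, 16, 1], 0], [[38, 16, 1], 0], [[38, 16, 1], 0], [[38, 16, 1], 0], [[38, 16, 1], 0]]'

```text
t: 1.77
tcp_pos: [0.3747, -0.1932, 0.2353]
tcp_rot: [0.735, 0.678, 0.004, -0.011]
wrist_force: [1.0, -0.7, 0.4]
grip_width: 0.0855
```

```bash
python3 go.py .564 .155 .2
```

```text
t 1.77 tcp [ 0.3747 -0.1932  0.2353] yaw 85.36 z [-0.0089  0.0218 -0.9997] F [ 1.  -0.7  0.4] w 0.0855 q6 -0.53
tool shift mm [361.6 161.   41.2] 9.542061335200552
```

Call:
step_arm --steps '[[[36, 16, 0], 0], [[36, 16, 0], 0], [[36, 16, 0], 0], [[36, 16, 0], 0], [[36, 16, 0], 0], [[36, 16, 0], 0], [[36, 16, 0], 0], [[36, 16, 0], 0], [[20, 10, 0], 0], [[0, 0, 0], 0]]'

```text
t: 2.6
tcp_pos: [0.5407, 0.1276, 0.2371]
tcp_rot: [0.733, 0.68, 0.004, -0.012]
wrist_force: [0.2, 0.5, -0.1]
grip_width: 0.0854
```

```bash
python3 go.py .564 .155 .15
```

```text
t 2.6 tcp [0.5407 0.1276 0.2371] yaw 85.71 z [-0.0107  0.0236 -0.9997] F [ 0.2  0.5 -0.1] w 0.0854 q6 0.2
tool shift mm [27.1 22.3 87.5] 2.2604315974005607
```

Call:
step_arm --steps '[[[7, 6, 0], 0], [[7, 6, 0], 0], [[7, 6, 0], 0], [[5, 4, 0], 0], [[0, 0, 20], 0], [[0, 0, 25], 0], [[0, 0, 20], 0], [[0, 0, 10], 0], [[0, 0, 0], 0]]'

```text
t: 3.35
tcp_pos: [0.5661, 0.1539, 0.1597]
tcp_rot: [0.733, 0.68, 0.004, -0.012]
wrist_force: [0.0, -0.3, 0.0]
grip_width: 0.0854
```

```bash
python3 go.py .564 .155 .07; python3 - <<'E'
from bench import r
import cv2,numpy as np
c=r.camera("scene");np.savez("scene1.npz",**c)
cv2.imwrite("pics/s1.png",cv2.resize(c["pixels"][130:290,330:500],None,fx=3.5,fy=3.5)[:,:,::-1])
E
```

```text
t 3.35 tcp [0.5661 0.1539 0.1597] yaw 85.68 z [-0.0109  0.0222 -0.9997] F [ 0.  -0.3  0. ] w 0.0854 q6 0.23
tool shift mm [-1.  -1.  89.7] 2.1509836937103883
```

View pics/s1.png

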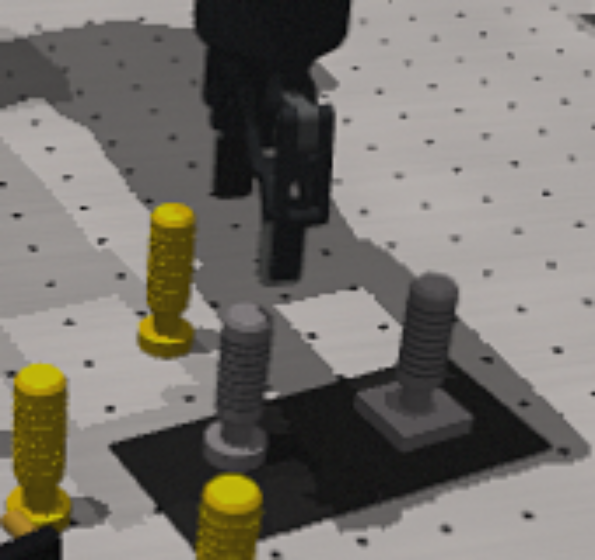

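The picture shows the open jaws in line above the die: cap at (247,320) in the crop, near finger at (282,270). Descending.

Call:
step_arm --steps '[[[0, 0, 15], 0], [[0, 0, 20], 0], [[0, 0, 20], 0], [[0, 0, 15], 0], [[-1, -1, 10], 0], [[0, 0, 6], 0], [[0, 0, 0], 0]]'

```text
t: 3.98
tcp_pos: [0.5721, 0.1542, 0.0832]
tcp_rot: [0.734, 0.679, 0.01, -0.007]
wrist_force: [-0.2, -0.1, -0.0]
grip_width: 0.0851
```

```bash
python3 go.py .564 .155 .069
```

```text
t 3.98 tcp [0.5721 0.1542 0.0832] yaw 85.54 z [ 0.0049  0.0245 -0.9997] F [-0.2 -0.1 -0. ] w 0.0851 q6 0.23
tool shift mm [-0.2 -8.2 14.1] 0.3912475484673125
```

Call:
step_arm --steps '[[[0, -4, 4], 0], [[0, -4, 4], 0], [[0, 0, 4], 0], [[0, 0, 2], 0], [[0, 0, 0], 0]]'

```text
t: 4.4
tcp_pos: [0.566, 0.1556, 0.0724]
tcp_rot: [0.734, 0.679, 0.013, -0.006]
wrist_force: [0.1, 0.1, 0.3]
grip_width: 0.0851
```

```bash
python3 go.py .564 .155 .069
```

```text
t 4.4 tcp [0.566  0.1556 0.0724] yaw 85.53 z [ 0.0108  0.0255 -0.9996] F [0.1 0.1 0.3] w 0.0851 q6 0.24
tool shift mm [-0.8 -2.   3.3] 0.09455070482620641
```

Call:
step_arm --steps '[[[-0.5, -1.5, 2], 0], [[0, 0, 2], 0], [[0, 0, 0], 0]]'

```text
t: 4.65
tcp_pos: [0.5649, 0.1555, 0.0687]
tcp_rot: [0.734, 0.679, 0.013, -0.005]
wrist_force: [-0.3, -0.4, 0.0]
grip_width: 0.0853
```

```bash
python3 go.py .564 .155 .069; python3 - <<'E'
from bench import r
import cv2,numpy as np
c=r.camera("scene");d=r.camera("top")
a=cv2.resize(c["pixels"][170:290,350:500],(400,320));b=cv2.resize(d["pixels"][190:310,130:300],(400,320))
cv2.imwrite("pics/s2.png",np.hstack([a,b])[:,:,::-1])
E
```

```text
t 4.65 tcp [0.5649 0.1555 0.0687] yaw 85.55 z [ 0.0121  0.0257 -0.9996] F [-0.3 -0.4  0. ] w 0.0853 q6 0.24
tool shift mm [-0.6 -0.8 -0.3] 0.025250260555286445
```

View pics/s2.png

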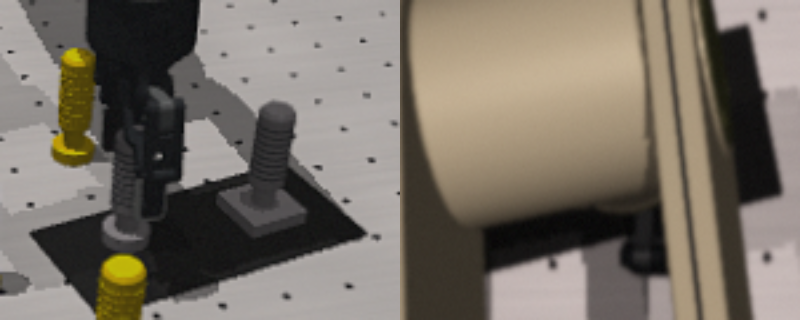

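The near finger seems offset sideways from the handle, so I'll check with depth before closing.

```bash
python3 - <<'E'
from bench import r
from h import *
c=r.camera("scene"); P=dep(c)
q=P.reshape(-1,3)
q=q[(abs(q[:,0]-.565)<.09)&(abs(q[:,1]-.155)<.05)]
for z0 in (.04,.05,.06,.07,.08,.09):
    k=q[(abs(q[:,2]-z0)<.005)]
    f=k[k[:,0]>.59]; h=k[(k[:,0]<.585)&(k[:,0]>.54)]
    for n,x in(("finger",f),("die",h)):
        if len(x): print(z0,n,len(x),x.min(0).round(4),x.max(0).round(4),x.mean(0).round(4))
E
```

```text
0.04 die 32 [0.5644 0.1427 0.0355] [0.5786 0.1542 0.0445] [0.573  0.1477 0.0396]
0.05 die 35 [0.5629 0.142  0.0451] [0.5792 0.1531 0.0546] [0.5724 0.1467 0.0496]
0.06 finger 25 [0.6099 0.1413 0.0573] [0.6207 0.1622 0.0648] [0.6149 0.1496 0.0608]
0.06 die 43 [0.5579 0.1421 0.0551] [0.5793 0.1542 0.0648] [0.5721 0.1474 0.0601]
0.07 finger 48 [0.6068 0.1408 0.0651] [0.6233 0.1585 0.0749] [0.6171 0.1482 0.0701]
0.07 die 32 [0.5637 0.1425 0.0653] [0.5784 0.1535 0.0749] [0.5729 0.1472 0.0705]
0.08 finger 54 [0.6071 0.1407 0.0751] [0.6238 0.158  0.0848] [0.6186 0.1484 0.0799]
0.08 die 37 [0.562  0.1423 0.0751] [0.5775 0.1523 0.0847] [0.5711 0.1462 0.0797]
0.09 finger 40 [0.6097 0.1411 0.085 ] [0.6246 0.1573 0.0931] [0.6178 0.1479 0.0888]
0.09 die 31 [0.5588 0.1425 0.0851] [0.5779 0.1506 0.0946] [0.5708 0.1458 0.0897]
```

The finger centre is (0.615, 0.151) and lies on the jaw line through the die axis (0.565, 0.156), so it was only perspective. Closing.

Call:
step_arm --steps '[[[0, 0, 0], 0], [[0, 0, 0], 0], [[0, 0, 0], 0], [[0, 0, 0], 0], [[0, 0, 0], 0], [[0, 0, 0], 0], [[0, 0, 0], 0], [[0, 0, 0], 0]]' --fingers 1 --grip_force 90

```text
t: 5.47
tcp_pos: [0.5655, 0.1556, 0.0697]
tcp_rot: [0.734, 0.679, 0.014, -0.005]
wrist_force: [-0.0, -0.3, -0.1]
grip_width: 0.026
```

```bash
python3 go.py .564 .155 .069
```

```text
t 5.47 tcp [0.5655 0.1556 0.0697] yaw 85.55 z [ 0.013   0.026  -0.9996] F [-0.  -0.3 -0.1] w 0.026 q6 0.24
tool shift mm [-0.7 -1.5  0.6] 0.042260473484857265
```

Call:
step_arm --steps '[[[0, 0, -5], 0], [[0, 0, -10], 0], [[0, 0, -15], 0], [[0, 0, -20], 0], [[0, 0, -20], 0], [[0, 0, -20], 0], [[0, 0, -20], 0], [[0, 0, -20], 0], [[0, 0, -15], 0], [[0, 0, -8], 0], [[0, 0, 0], 0]]'

```text
t: 6.38
tcp_pos: [0.559, 0.1504, 0.2305]
tcp_rot: [0.734, 0.679, 0.009, -0.008]
wrist_force: [0.7, 0.6, -2.7]
grip_width: 0.0264
```

```bash
python3 go.py .5485 -.18 .215; python3 - <<'E'
from bench import r
import cv2,numpy as np
c=r.camera("scene")
cv2.imwrite("pics/s3.png",cv2.resize(c["pixels"][110:290,330:500],None,fx=3,fy=3)[:,:,::-1])
E
```

```text
t 6.38 tcp [0.559  0.1504 0.2305] yaw 85.53 z [ 0.003   0.0238 -0.9997] F [ 0.7  0.6 -2.7] w 0.0264 q6 0.24
tool shift mm [-330.5   15.2    7.7] 7.935127728119765
```

View pics/s3.png

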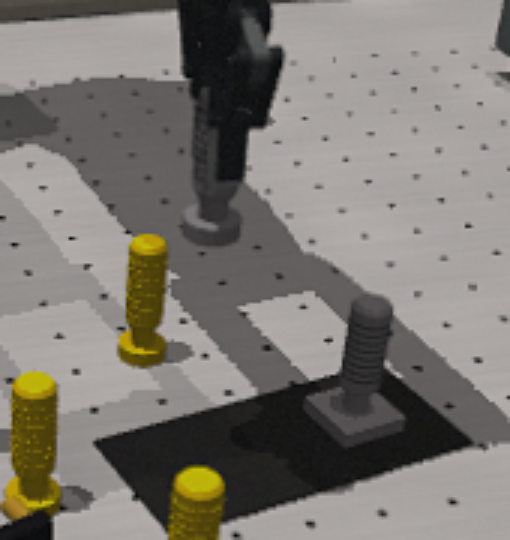

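The die is held, foot at (210,225) in the crop, well clear. Moving over the fixture.

Call:
step_arm --steps '[[[-10, 0, 0], 0], [[-20, 1, 0], 0], [[-30, 1, 0], 0], [[-30, 2, 0], 0], [[-30, 2, 0], 0], [[-30, 2, 0], 0], [[-30, 2, 0], 0], [[-30, 1, 0], 0], [[-30, 1, 0], 0], [[-20, 1, 0], 0], [[-10, 1, 0], 0], [[0, 0, 0], 0]]'

```text
t: 7.43
tcp_pos: [0.539, -0.1356, 0.2023]
tcp_rot: [0.733, 0.68, -0.001, -0.019]
wrist_force: [0.1, -0.4, -3.7]
grip_width: 0.0262
```

```bash
python3 go.py .5485 -.18 .2
```

```text
t 7.43 tcp [ 0.539  -0.1356  0.2023] yaw 85.7 z [-0.0272  0.0268 -0.9993] F [ 0.1 -0.4 -3.7] w 0.0262 q6 -0.28
tool shift mm [-43.7  12.8   0.9] 1.0912400795868642
```

Call:
step_arm --steps '[[[-8, 2, 0], 0], [[-8, 2, 0], 0], [[-8, 2, 0], 0], [[-8, 2, 0], 0], [[-6, 2, 0], 0], [[-4, 2, 0], 0], [[0, 0, 0], 0], [[0, 0, 0], 0]]'

```text
t: 8.1
tcp_pos: [0.5483, -0.1791, 0.198]
tcp_rot: [0.732, 0.681, -0.001, -0.021]
wrist_force: [0.3, -0.3, -2.1]
grip_width: 0.0263
```

```bash
python3 go.py .5485 -.18 .15; python3 - <<'E'
from bench import r
from h import *
c=r.camera("scene");d=r.camera("top"); np.savez("scene4.npz",**c)
a=cv2.resize(c["pixels"][120:300,150:330],(400,400));b=cv2.resize(d["pixels"][160:340,380:560],(400,400))
cv2.imwrite("pics/s4.png",np.hstack([a,b])[:,:,::-1])
E
```

```text
t 8.1 tcp [ 0.5483 -0.1791  0.198 ] yaw 85.89 z [-0.031   0.0295 -0.9991] F [ 0.3 -0.3 -2.1] w 0.0263 q6 -0.34
tool shift mm [-2.2  1.9 47.9] 1.1511391507517283
```

View pics/s4.png

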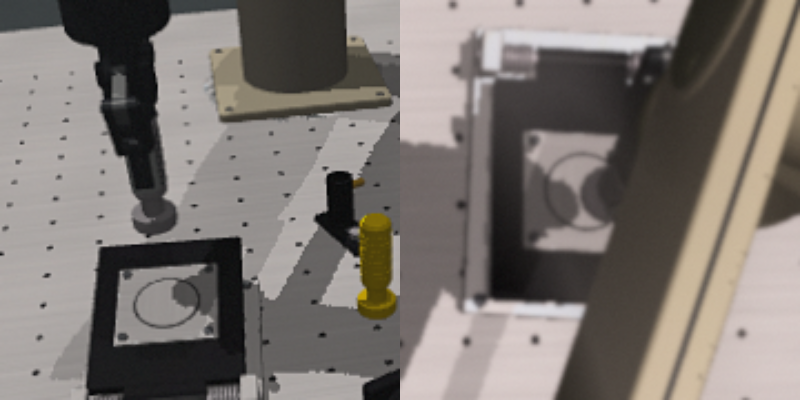

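The die hangs over the plate, foot at (155,215) in the crop, with a small lean. I'll locate its sole by depth.

```bash
cat > foot.py <<'E'
from bench import r
from h import *
s=r.get_state(); T=s["tcp_pos"]
c=r.camera("scene"); P=dep(c); q=P.reshape(-1,3)
q=q[(np.hypot(q[:,0]-T[0],q[:,1]-T[1])<.035)]
zs=T[2]-.0657
def circ(k,R):
    from scipy.optimize import least_squares
    f=least_squares(lambda p:np.hypot(k[:,0]-p[0],k[:,1]-p[1])-R,[T[0]-.005,T[1]],loss="soft_l1",f_scale=.001); return f.x.round(4),np.abs(f.fun).mean().round(4)
k=q[(q[:,2]>zs+.001)&(q[:,2]<zs+.010)]; print("foot side",len(k),circ(k,.018), "z",k[:,2].min())
k=q[(q[:,2]>zs+.034)&(q[:,2]<zs+.05)&(q[:,0]<T[0]+.016)]; print("handle",len(k),circ(k,.014))
E
python3 foot.py
```

```text
foot side 91 (array([ 0.5446, -0.1784]), np.float64(0.0013)) z 0.1333552368224019
handle 35 (array([ 0.5472, -0.1776]), np.float64(0.0006))
```

Call:
step_arm --steps '[[[0, 1, 8], 0], [[-1, 1, 10], 0], [[-1, 1, 10], 0], [[-1, 1, 10], 0], [[-1, 1, 8], 0], [[0, 0, 4], 0], [[0, 0, 0], 0]]'

```text
t: 8.83
tcp_pos: [0.5506, -0.1803, 0.1409]
tcp_rot: [0.731, 0.682, -0.002, -0.022]
wrist_force: [-0.1, -0.4, -3.2]
grip_width: 0.0265
```

```bash
python3 go.py .5485 -.18 .14; python3 foot.py;python3 - <<'E'
from h import *
s=load("scene0");P=np.load("sceneP.npy");print(P[252:260,221:229].reshape(-1,3).mean(0))
E
```

```text
t 8.83 tcp [ 0.5506 -0.1803  0.1409] yaw 85.99 z [-0.033   0.0305 -0.999 ] F [-0.1 -0.4 -3.2] w 0.0265 q6 -0.35
tool shift mm [ 0.1 -2.1  1. ] 0.056024240613170705
foot side 94 (array([ 0.5466, -0.1799]), np.float64(0.0014)) z 0.07624300335297396
handle 25 (array([ 0.5504, -0.1812]), np.float64(0.0006))
[ 0.5527717  -0.17945732  0.05802877]
```

Call:
step_arm --steps '[[[0, 1.5, 2], 0], [[0, 1.5, 3], 0], [[0, 0, 3], 0], [[0, 0, 2], 0], [[0, 0, 0], 0]]'

```text
t: 9.3
tcp_pos: [0.5547, -0.1807, 0.1317]
tcp_rot: [0.731, 0.682, -0.001, -0.021]
wrist_force: [0.5, -1.0, -3.9]
grip_width: 0.0261
```

```bash
python3 go.py .5535 -.1805 .12; python3 foot.py
```

```text
t 9.3 tcp [ 0.5547 -0.1807  0.1317] yaw 85.99 z [-0.0306  0.0295 -0.9991] F [ 0.5 -1.  -3.9] w 0.0261 q6 -0.35
tool shift mm [-0.2 -0.8 11.7] 0.28144992939633473
foot side 90 (array([ 0.5512, -0.1805]), np.float64(0.0018)) z 0.06706178695684173
handle 24 (array([ 0.5543, -0.1814]), np.float64(0.0008))
```

Call:
step_arm --steps '[[[0, 0, 2], 0], [[0, 0, 2], 0], [[0, 0, 2], 0], [[0, 0, 2], 0], [[0, 0, 0], 0]]'

```text
t: 9.77
tcp_pos: [0.5552, -0.1808, 0.1249]
tcp_rot: [0.731, 0.682, -0.001, -0.02]
wrist_force: [-0.2, -1.3, 0.7]
grip_width: 0.0261
```

```bash
python3 go.py .5535 -.1805 .105; python3 foot.py
```

```text
t 9.77 tcp [ 0.5552 -0.1808  0.1249] yaw 86.0 z [-0.0284  0.0284 -0.9992] F [-0.2 -1.3  0.7] w 0.0261 q6 -0.35
tool shift mm [-0.3 -1.1 19.9] 0.47825640044406303
foot side 118 (array([ 0.5511, -0.1799]), np.float64(0.0036)) z 0.06030295477955844
handle 22 (array([ 0.5563, -0.1818]), np.float64(0.0009))
```

In contact (about 3.5 N). Pressing on.

Call:
step_arm --steps '[[[0, -0.3, 2.5], 0], [[0, -0.3, 2.5], 0], [[0, -0.3, 2.5], 0], [[0, -0.3, 2.5], 0], [[0, 0, 0], 0]]'

```text
t: 10.23
tcp_pos: [0.554, -0.1808, 0.1158]
tcp_rot: [0.731, 0.682, -0.001, -0.019]
wrist_force: [-1.1, 0.3, 1.6]
grip_width: 0.0259
```

```bash
python3 go.py .5525 -.1805 .105
```

```text
t 10.23 tcp [ 0.554  -0.1808  0.1158] yaw 86.0 z [-0.0271  0.0275 -0.9993] F [-1.1  0.3  1.6] w 0.0259 q6 -0.35
tool shift mm [-0.1 -1.2 10.8] 0.26047506362388323
```

Call:
step_arm --steps '[[[0, -0.3, 2.5], 0], [[0, -0.3, 2.5], 0], [[0, -0.3, 2.5], 0], [[0, 0, 1.5], 0], [[0, 0, 0], 0]]'

```text
t: 10.65
tcp_pos: [0.5529, -0.1808, 0.107]
tcp_rot: [0.731, 0.682, -0.001, -0.019]
wrist_force: [-3.4, 0.5, 7.0]
grip_width: 0.026
```

```bash
python3 go.py .5525 -.1805 .105
```

```text
t 10.65 tcp [ 0.5529 -0.1808  0.107 ] yaw 85.99 z [-0.0266  0.0269 -0.9993] F [-3.4  0.5  7. ] w 0.026 q6 -0.35
tool shift mm [ 0.2 -0.4  2. ] 0.050164070010198104
```

Call:
step_arm --steps '[[[0, 0, 1.2], 0], [[0, 0, 1.2], 0], [[0, 0, 1], 0]]'

```text
t: 10.9
tcp_pos: [0.5528, -0.1808, 0.105]
tcp_rot: [0.731, 0.682, -0.001, -0.019]
wrist_force: [-7.7, 1.5, 14.4]
grip_width: 0.0263
```

```bash
python3 go.py .5525 -.1805 .1045
```

```text
t 10.9 tcp [ 0.5528 -0.1808  0.105 ] yaw 86.0 z [-0.0266  0.0267 -0.9993] F [-7.7  1.5 14.4] w 0.0263 q6 -0.35
tool shift mm [ 0.3 -0.3  0.5] 0.015715664926313537
```

Call:
step_arm --steps '[[[0, -0.5, 0.8], 0], [[0, -0.5, 0.8], 0], [[0, 0, 0.5], 0], [[0, 0, 0.5], 0]]'

```text
t: 11.23
tcp_pos: [0.5527, -0.1808, 0.1051]
tcp_rot: [0.731, 0.682, 0.0, -0.018]
wrist_force: [-4.5, 1.0, 7.5]
grip_width: 0.0264
```

```bash
python3 go.py .5525 -.1805 .1045; python3 foot.py; python3 - <<'E'
from bench import r
from h import *
c=r.camera("scene"); P=dep(c); g=cv2.cvtColor(c["pixels"],cv2.COLOR_RGB2GRAY)
q=P.reshape(-1,3)
# plate top points: box, away from the die
R=np.array([np.cos(-.09),np.sin(-.09)])
d=q[:,:2]-[.5495,-.18]; a=d@R; b=d@[-R[1],R[0]]
m=(abs(a)<39)&(abs(a)<.039)&(abs(b)<.039)&(q[:,2]>.025)&(q[:,2]<.075)&(np.hypot(d[:,0],d[:,1])>.027)&(a>-.03)
for it in range(3):
    A=np.c_[a[m],b[m],np.ones(m.sum())]; x=np.linalg.lstsq(A,q[m,2],rcond=None)[0]
    m=m&(abs(x[0]*a+x[1]*b+x[2]-q[:,2])<.004)
print("plate tilt",-x[0],x[1],"z",x[2],m.sum())
cv2.imwrite("pics/s5.png",cv2.resize(c["pixels"][180:310,160:290],None,fx=4,fy=4)[:,:,::-1])
E
```

```text
t 11.23 tcp [ 0.5527 -0.1808  0.1051] yaw 86.01 z [-0.0243  0.0263 -0.9994] F [-4.5  1.   7.5] w 0.0264 q6 -0.35
tool shift mm [ 0.2 -0.2  0.6] 0.016819424315726795
foot side 93 (array([ 0.5493, -0.1802]), np.float64(0.0019)) z 0.040466415617739004
handle 21 (array([ 0.5527, -0.1817]), np.float64(0.0006))
plate tilt -3.526520671441693e-05 0.0031763208567673687 z 0.0378123494401936 519
```

View pics/s5.png

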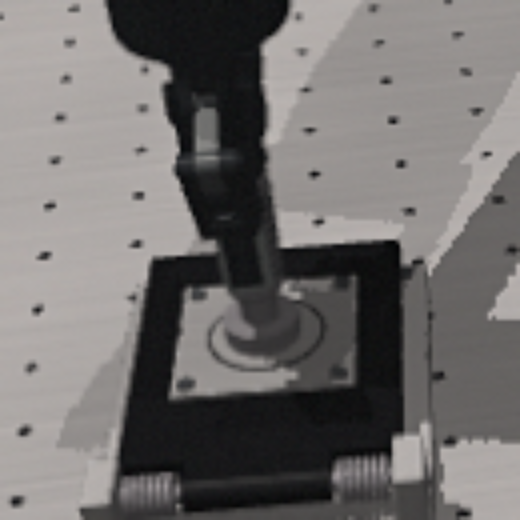

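Plate fitted tilt is about 0, and the foot (about (258,325) in the crop) is inside the ring. I'll hold with a steady push.

Call:
step_arm --steps '[[[0, 0, 1.3], 0], [[0, 0, 1.3], 0], [[0, 0, 1.3], 0], [[0, 0, 1.3], 0], [[0, 0, 1.3], 0], [[0, 0, 1.3], 0]]'

```text
t: 11.83
tcp_pos: [0.5527, -0.1808, 0.105]
tcp_rot: [0.731, 0.682, -0.0, -0.018]
wrist_force: [-8.4, 1.7, 14.3]
grip_width: 0.0262
```

```bash
python3 go.py .5525 -.1805 .1045
```

```text
t 11.83 tcp [ 0.5527 -0.1808  0.105 ] yaw 86.05 z [-0.0239  0.0256 -0.9994] F [-8.4  1.7 14.3] w 0.0262 q6 -0.35
tool shift mm [ 0.3 -0.2  0.5] 0.014637944245607755
```

Call:
step_arm --steps '[[[0, 0, 1.3], 0], [[0, 0, 1.3], 0], [[0, 0, 1.3], 0], [[0, 0, 1.3], 0], [[0, 0, 1.3], 0], [[0, 0, 1.3], 0], [[0, 0, 1.3], 0], [[0, 0, 1.3], 0]]'

```text
t: 12.5
tcp_pos: [0.5526, -0.1808, 0.1049]
tcp_rot: [0.731, 0.683, -0.0, -0.017]
wrist_force: [-7.6, 2.7, 14.8]
grip_width: 0.0261
```

```bash
python3 go.py .554 -.1805 .13
```

```text
t 12.5 tcp [ 0.5526 -0.1808  0.1049] yaw 86.09 z [-0.0234  0.0248 -0.9994] F [-7.6  2.7 14.8] w 0.0261 q6 -0.35
tool shift mm [  1.    0.7 -25.1] 0.6020642897135947
```

Held for over 1.3 s at about 17 N. Lifting slowly, straight up.

Call:
step_arm --steps '[[[0, 0, -2], 0], [[0, 0.2, -3], 0], [[0, 0.2, -3], 0], [[0, 0.2, -3], 0], [[0, 0.2, -3], 0], [[0, 0, -3], 0], [[0, 0, 0], 0]]'

```text
t: 13.08
tcp_pos: [0.5555, -0.181, 0.124]
tcp_rot: [0.731, 0.683, 0.001, -0.016]
wrist_force: [-1.5, 1.4, 0.3]
grip_width: 0.026
```

```bash
python3 go.py .556 -.18 .155; python3 foot.py
```

```text
t 13.08 tcp [ 0.5555 -0.181   0.124 ] yaw 86.1 z [-0.0193  0.0248 -0.9995] F [-1.5  1.4  0.3] w 0.026 q6 -0.35
tool shift mm [  1.8  -0.2 -31. ] 0.7447659179918474
foot side 120 (array([ 0.5518, -0.1803]), np.float64(0.0037)) z 0.05928520687868194
handle 25 (array([ 0.5552, -0.1817]), np.float64(0.0007))
```

Call:
step_arm --steps '[[[0.3, 0, -4], 0], [[0.3, 0, -4], 0], [[0.3, 0, -5], 0], [[0.3, 0, -6], 0], [[0, 0, -6], 0], [[0, 0, -6], 0], [[0, 0, -6], 0], [[0, 0, 0], 0]]'

```text
t: 13.8
tcp_pos: [0.5541, -0.1803, 0.161]
tcp_rot: [0.731, 0.683, -0.0, -0.018]
wrist_force: [0.1, -0.5, -2.1]
grip_width: 0.0262
```

```bash
python3 go.py .558 -.18 .175; python3 foot.py; python3 - <<'E'
from bench import r
from h import *
c=r.camera("scene"); cv2.imwrite("pics/s6.png",cv2.resize(c["pixels"][160:310,160:290],None,fx=3.5,fy=3.5)[:,:,::-1])
P=dep(c);q=P[255:285,205:250].reshape(-1,3);d=q-q.mean(0);n=np.linalg.svd(d,full_matrices=False)[2][2];print(n,q.mean(0))
E
```

```text
t 13.8 tcp [ 0.5541 -0.1803  0.161 ] yaw 86.08 z [-0.0251  0.0264 -0.9993] F [ 0.1 -0.5 -2.1] w 0.0262 q6 -0.35
tool shift mm [  0.9   3.4 -14.1] 0.34896746908206544
foot side 84 (array([ 0.5509, -0.1801]), np.float64(0.0012)) z 0.09627468588479221
handle 26 (array([ 0.5529, -0.1807]), np.float64(0.0006))
[-0.53020752  0.10858424  0.84088611] [ 0.58739416 -0.17698533  0.05147069]
```

View pics/s6.png

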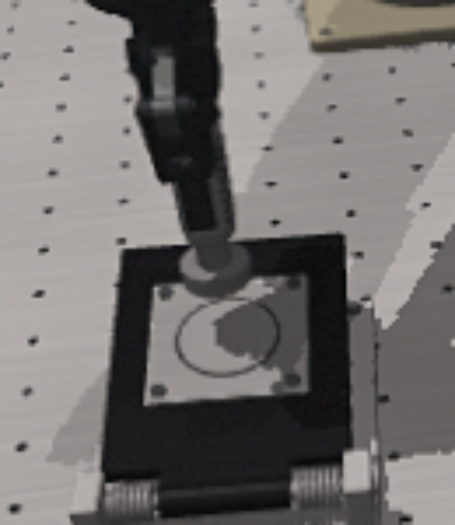

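Step 2 looks satisfied: sole about 35 mm above the ring and within 3 mm of it, with the plate up. Now back to the mat.

Call:
step_arm --steps '[[[0, 0, -12], 0], [[0, 0, -15], 0], [[0, 0, -15], 0], [[0, 0, -15], 0], [[0, 0, -15], 0], [[0, 0, -10], 0], [[0, 0, 0], 0]]'

```text
t: 14.48
tcp_pos: [0.5541, -0.1816, 0.2457]
tcp_rot: [0.731, 0.682, -0.002, -0.021]
wrist_force: [0.6, -0.8, -2.9]
grip_width: 0.0262
```

```bash
python3 go.py .565 .155 .23
```

```text
t 14.48 tcp [ 0.5541 -0.1816  0.2457] yaw 86.07 z [-0.0317  0.0293 -0.9991] F [ 0.6 -0.8 -2.9] w 0.0262 q6 -0.35
tool shift mm [336.  -11.3  25.2] 8.085221583586282
```

Call:
step_arm --steps '[[[10, 0, 0], 0], [[20, -1, 0], 0], [[30, -1, 0], 0], [[30, -1, 0], 0], [[30, -1, 0], 0], [[30, -1, 0], 0], [[30, -1, 0], 0], [[30, -1, 0], 0], [[30, -1, 0], 0], [[30, -1, 0], 0], [[20, -1, 0], 0], [[10, 0, 0], 0]]'

```text
t: 15.48
tcp_pos: [0.5582, 0.1359, 0.243]
tcp_rot: [0.733, 0.68, -0.006, -0.028]
wrist_force: [0.1, 0.7, -3.6]
grip_width: 0.0258
```

```bash
python3 go.py .565 .155 .2
```

```text
t 15.48 tcp [0.5582 0.1359 0.243 ] yaw 85.71 z [-0.047   0.0316 -0.9984] F [ 0.1  0.7 -3.6] w 0.0258 q6 0.2
tool shift mm [18.3  7.5 43.2] 1.1389591512024773
```

Call:
step_arm --steps '[[[9, 3, 0], 0], [[9, 4, 0], 0], [[3, 2, 10], 0], [[0, 0, 20], 0], [[0, 0, 25], 0], [[0, 0, 25], 0], [[0, 0, 25], 0], [[0, 0, 15], 0], [[0, 0, 5], 0], [[0, 0, 0], 0]]'

```text
t: 16.32
tcp_pos: [0.564, 0.158, 0.1062]
tcp_rot: [0.734, 0.679, -0.009, -0.027]
wrist_force: [-0.2, -0.8, -3.6]
grip_width: 0.0264
```

```bash
python3 go.py .565 .155 .085; python3 foot.py
```

```text
t 16.32 tcp [0.564  0.158  0.1062] yaw 85.48 z [-0.0497  0.0287 -0.9984] F [-0.2 -0.8 -3.6] w 0.0264 q6 0.23
tool shift mm [-3.4  2.3 21. ] 0.5141261033974635
foot side 80 (array([0.5599, 0.1593]), np.float64(0.0012)) z 0.04152478932269432
handle 39 (array([0.5627, 0.1591]), np.float64(0.0012))
```

Call:
step_arm --steps '[[[0, 1, 8], 0], [[0, 1, 8], 0], [[0, 0, 6], 0], [[0, 0, 4], 0], [[0, 0, 3], 0], [[0, 0, 0], 0]]'

```text
t: 16.87
tcp_pos: [0.569, 0.1581, 0.0798]
tcp_rot: [0.735, 0.678, -0.005, -0.025]
wrist_force: [0.6, -0.2, -3.7]
grip_width: 0.0261
```

```bash
python3 go.py .565 .155 .07; python3 foot.py
```

```text
t 16.87 tcp [0.569  0.1581 0.0798] yaw 85.39 z [-0.0411  0.0299 -0.9987] F [ 0.6 -0.2 -3.7] w 0.0261 q6 0.23
tool shift mm [-3.7 -3.3  9.9] 0.2651162683423196
foot side 71 (array([0.5651, 0.16  ]), np.float64(0.0017)) z 0.015198758634950904
handle 34 (array([0.5677, 0.1592]), np.float64(0.0007))
```

Call:
step_arm --steps '[[[0, 0, 2], 0], [[0, 0, 2], 0], [[0, 0, 2], 0], [[0, 0, 1.5], 0], [[0, 0, 0], 0]]'

```text
t: 17.33
tcp_pos: [0.5698, 0.1589, 0.0735]
tcp_rot: [0.734, 0.678, -0.004, -0.024]
wrist_force: [-0.9, 0.3, -3.1]
grip_width: 0.026
```

```bash
python3 go.py .565 .155 .07
```

```text
t 17.33 tcp [0.5698 0.1589 0.0735] yaw 85.43 z [-0.0383  0.0304 -0.9988] F [-0.9  0.3 -3.1] w 0.026 q6 0.23
tool shift mm [-4.4 -4.3  3.6] 0.1703426530271153
```

Call:
step_arm --steps '[[[0, 0, 1], 0], [[0, 0, 1], 0], [[0, 0, 1], 0], [[0, 0, 0.5], 0], [[0, 0, 0], 0]]'

```text
t: 17.75
tcp_pos: [0.57, 0.1591, 0.0705]
tcp_rot: [0.734, 0.678, -0.003, -0.024]
wrist_force: [-0.1, 0.1, -2.9]
grip_width: 0.0261
```

```bash
python3 go.py .565 .155 .07
```

```text
t 17.75 tcp [0.57   0.1591 0.0705] yaw 85.43 z [-0.0376  0.0306 -0.9988] F [-0.1  0.1 -2.9] w 0.0261 q6 0.23
tool shift mm [-4.5 -4.6  0.5] 0.15500158630161065
```

Call:
step_arm --steps '[[[0, 0, 0.7], 0], [[0, 0, 0.7], 0], [[0, 0, 0.7], 0]]'

```text
t: 18.0
tcp_pos: [0.5701, 0.1593, 0.0703]
tcp_rot: [0.734, 0.678, -0.003, -0.024]
wrist_force: [-4.1, -1.3, 5.3]
grip_width: 0.0262
```

```bash
python3 go.py .565 .155 .07
```

```text
t 18.0 tcp [0.5701 0.1593 0.0703] yaw 85.44 z [-0.0374  0.0306 -0.9988] F [-4.1 -1.3  5.3] w 0.0262 q6 0.23
tool shift mm [-4.7 -4.8  0.3] 0.1600537291311561
```

Contact with the mat (about 8 N). I'll ease the grip, then open.

Call:
step_arm --steps '[[[0, 0, 0.3], 0], [[0, 0, 0], 0], [[0, 0, 0], 0]]' --fingers 1 --grip_force 20

```text
t: 18.25
tcp_pos: [0.5701, 0.1591, 0.0703]
tcp_rot: [0.734, 0.678, -0.003, -0.024]
wrist_force: [-1.7, 0.0, -0.2]
grip_width: 0.0264
```

Call:
step_arm --steps '[[[0, 0, 0], 0], [[0, 0, 0], 0], [[0, 0, 0], 0]]' --fingers 0.15

```text
t: 18.5
tcp_pos: [0.5707, 0.1593, 0.0705]
tcp_rot: [0.734, 0.678, -0.003, -0.024]
wrist_force: [-0.7, 0.5, -0.2]
grip_width: 0.0362
```

Call:
step_arm --steps '[[[0, 0, 0], 0], [[0, 0, 0], 0], [[0, 0, 0], 0], [[0, 0, 0], 0], [[0, 0, 0], 0], [[0, 0, 0], 0], [[0, 0, 0], 0]]' --fingers -1

```text
t: 19.08
tcp_pos: [0.5719, 0.1595, 0.0712]
tcp_rot: [0.734, 0.678, -0.002, -0.023]
wrist_force: [0.0, 0.1, 0.0]
grip_width: 0.0853
```

```bash
python3 go.py .565 .155 .2; python3 foot.py; python3 - <<'E'
from bench import r
from h import *
c=r.camera("scene"); cv2.imwrite("pics/s7.png",cv2.resize(c["pixels"][170:290,350:500],None,fx=4,fy=4)[:,:,::-1])
E
```

```text
t 19.08 tcp [0.5719 0.1595 0.0712] yaw 85.44 z [-0.0333  0.0314 -0.999 ] F [0.  0.1 0. ] w 0.0853 q6 0.23
tool shift mm [  -1.4  -11.1 -128.5] 3.094167060231317
foot side 101 (array([0.5665, 0.1611]), np.float64(0.0022)) z 0.006781544361741831
handle 68 (array([0.5669, 0.1607]), np.float64(0.0008))
```

View pics/s7.png

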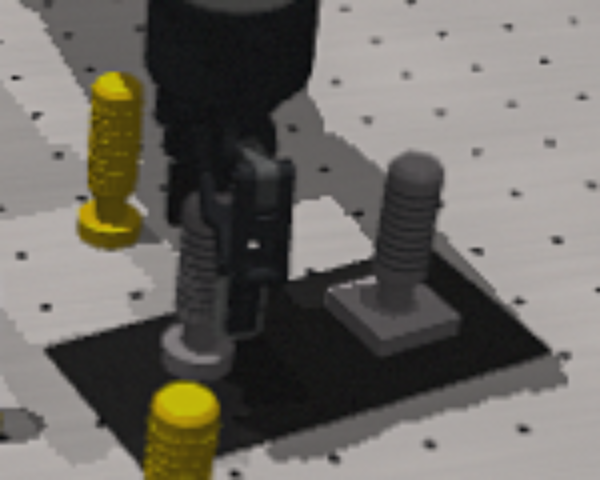

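It stands upright and released, foot at (197,350) in the crop. Retreating straight up.

Call:
step_arm --steps '[[[0, -1, -6], 0], [[0, -1, -10], 0], [[0, -1, -14], 0], [[0, -1, -18], 0], [[0, -1, -20], 0], [[0, 0, -20], 0], [[0, 0, -20], 0], [[0, 0, -20], 0], [[0, 0, -15], 0], [[0, 0, -8], 0], [[0, 0, 0], 0], [[0, 0, 0], 0]]'

```text
t: 20.18
tcp_pos: [0.5709, 0.1549, 0.238]
tcp_rot: [0.734, 0.679, -0.0, -0.022]
wrist_force: [-0.2, -0.2, -1.2]
grip_width: 0.0852
```

```bash
python3 go.py; python3 - <<'E'
from bench import r
from h import *
c=r.camera("scene"); cv2.imwrite("pics/s8.png",c["pixels"][:,:,::-1])
P=dep(c); q=P.reshape(-1,3); q=q[np.hypot(q[:,0]-.567,q[:,1]-.161)<.03]
from scipy.optimize import least_squares
for lo,hi,R in((.005,.015,.018),(.04,.055,.014),(.07,.088,.014)):
    k=q[(q[:,2]>lo)&(q[:,2]<hi)]; f=least_squares(lambda p:np.hypot(k[:,0]-p[0],k[:,1]-p[1])-R,[.56,.161],loss="soft_l1",f_scale=.001); print(len(k),f.x.round(4))
print("top z",q[q[:,2]<.15][:,2].max())
P0=np.load("sceneP.npy")
for n,(u,v) in dict(plate=(225,245),post=(303,208),sq=(452,215),mirror=(330,300)).items(): print(n,P0[v,u].round(4),P[v,u].round(4))
E
```

```text
t 20.18 tcp [0.5709 0.1549 0.238 ] yaw 85.46 z [-0.0299  0.0318 -0.999 ] F [-0.2 -0.2 -1.2] w 0.0852 q6 0.23
100 [0.5666 0.1611]
95 [0.5668 0.1607]
115 [0.5669 0.1603]
top z 0.10083094324495046
plate [ 0.5281 -0.1769  0.0645] [ 0.5269 -0.177   0.0637]
post [ 0.3966 -0.0051  0.0474] [ 0.3932 -0.0046  0.0453]
sq [0.5649 0.2629 0.0948] [0.5671 0.2616 0.0963]
mirror [ 0.7737 -0.0279  0.1136] [ 0.7729 -0.0277  0.1129]
```

View pics/s8.png

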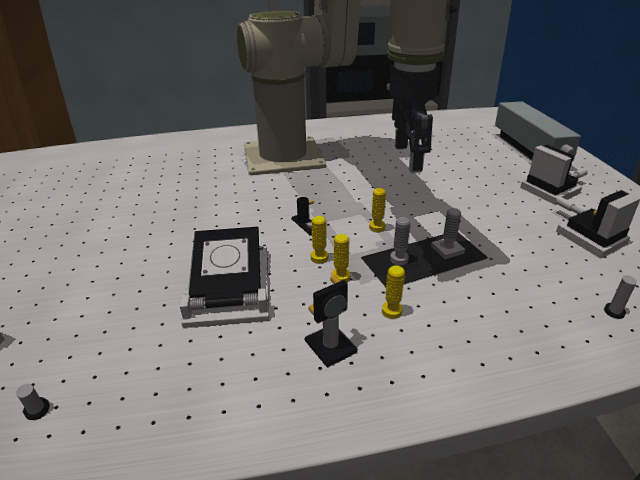

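The die stands upright on the mat at pixel (400,240). The plate is up, the bystanders are unmoved and the gripper is clear. Handing in.

```bash
python3 -c "
from bench import r
print(r.sign_off())"
```

```text
the job is handed in; nothing more can be done
None
```

I pressed the round die onto the nameplate, lifted it clear and set it back on the mat. I handed the job in at about 20 s of the 54 s allowed; sign-off gives no verdict.

- **Press:** the foot was inside the ring, its centre about 1 mm from the measured level spot. The depth fit showed the plate level (tilt about 0). I kept pushing for over 1.3 s, at about 17 N for most of it (10 N at its lowest reading). The die leaned about 0.04 rad, under the 0.1 limit.
- **Lift:** the sole rose about 35 mm above the ring while staying within 3 mm of its centre, and the picture showed the plate sprung back up.
- **Last checks:** the die stands upright and released at (0.567, 0.161) on the mat. Its axis at three heights agrees within 1 mm and its cap is 100 mm above the table. The plate is up, and the square die, post holder and mirror mount match their starting places within camera noise.

**Disagreements:**
- The two cameras differed by about 2–3 mm in x, within the calibration.
- The tool's tilt drifted by a few hundredths of a radian on each move, so the die came down on the mat leaning about 0.05 rad and righted itself when released.

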